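Rock the heavy stoneware tub to roll its limes into the tray

TASK

Bring the round bamboo tray over and set it flat on the worktop close in front of the butcher's block, squarely before the tub, and press the thumb plate of the stoneware tub's lid so that its flap tips well open. Then take the tub by its grab bar and, without lifting it off the block, rock it forward on its front bottom edge until all five limes have rolled into the tray, and rock it back gently to stand upright where it stood. Leave all the other things where they are.

Things in the scene. Friction and masses are not known exactly. Their poses are not given: they have to be found in the camera images.
- block: Butcher's block, fixed on the worktop: a wooden slab 200 mm deep (its x) by 280 mm wide (its y) by 70 mm high. Origin: centre of its underside, on the worktop. Its front is the long face on its -x side; the tub pours over that face.
- tub: Heavy cream stoneware tub on the block, 2.1 to 2.9 kg empty (not to be lifted), five limes inside. Origin: centre of its underside; x to its rear, y across, z up. Base 130 (x) by 180 mm (y), 130 mm high, walls and floor 9 mm. Rear and side walls are upright; the front wall leans out 15 degrees, so its rim reaches 106 mm ahead of the origin. It stands near the block's front face.
- tub_edge (a point): Middle of the tub's front bottom edge, 65 mm ahead (-x) of its origin: the edge it rocks on, 4 to 12 mm behind the block's front face; it grips the wood. Rocked forward, the tub balances at 45 to 50 degrees (beyond that it must be held back), and the limes have all rolled out by 80 to 95 degrees. Axes as the tub's.
- tub_bar (a point): Middle of the steel grab bar behind the tub: a round bar 14 mm thick, 120 mm long across the tub (along y), 43 mm clear of the rear wall (axis 115 mm behind and 112 mm above the tub's origin), on a post at either end. It can turn in a grip. Axes as the tub's.
- tub_lid (a joint): Angle of the tub's steel rocker lid, rad: 0 shut, 0.95 fully open; starts shut or up to 0.12 ajar. Shut, it lies level in the mouth, its top 130 mm above the tub's underside. It pivots on a pin across the tub above the tub's origin, 127 mm up: flap, 93 mm, ahead of the pin; thumb plate, 52 mm, behind it. Pressing the plate down (3 to 6 N) tips the flap up; stiff, it stays where it is left.
- thumb_plate (a point): Point on top of the lid's thumb plate (red pad 30 by 90 mm), 36 mm behind the lid's pin; it swings with the lid, 4 mm above the lid's middle plane.
- tray: Round bamboo tray, loose, 250 g: 230 mm across outside, an upright hoop 40 mm high and 8 mm thick, floor 6 mm. Origin: centre of its underside.
- lime1: Lime, 50 mm thick and 56 mm long (along its x), 85 g. Origin: its centre.
- lime2: Lime, 50 mm thick and 56 mm long (along its x), 85 g. Origin: its centre.
- lime3: Lime, 50 mm thick and 56 mm long (along its x), 85 g. Origin: its centre.
- lime4: Lime, 50 mm thick and 56 mm long (along its x), 85 g. Origin: its centre.
- lime5: Lime, 50 mm thick and 56 mm long (along its x), 85 g. Origin: its centre.
- steamer: Bystander: lidded bamboo steamer basket, 102 mm across, 67 mm high, loose. Origin: middle of its underside.
- bowl: Bystander: cream soup bowl, 104 mm across, 50 mm high, loose. Origin: middle of its underside.
- mug: Bystander: blue mug, 76 mm across, 85 mm high, its ear 37 mm more to one side (+y), loose. Origin: middle of its underside.
- bottle: Bystander: tall green bottle, 68 mm across, 210 mm high, loose. Origin: middle of its underside.
- mill: Bystander: dark turned-wood pepper mill, 60 mm across, 187 mm high, loose. Origin: middle of its underside.
- saucers: Bystander: stack of white saucers, 124 mm across, 44 mm high, loose. Origin: middle of its underside.
- ladle: Bystander: serving spoon lying flat, 200 mm long, about 40 mm wide at its bowl, loose. Origin: on its underside, at mid length; it lies along its x.
There are look-alikes about, which are no part of the job. What is shaped like the tray but pink is not meant.

How it is judged:
By the outcome, as a careful person would: the job done as asked, in the order asked, and still so for the second after the job is handed in, with the robot touching nothing.
It also fails if it takes over 72 s, if anything falls off the work surface, if the arm or the gripper's body presses on something with over 40 N, if the wrist force passes 120 N, or if a joint passes its speed limit or range.

ROBOT

A 7-joint arm with a two-finger parallel gripper is mounted at the origin on the work surface. World frame = base frame: x ahead of the robot, y to its left, z up, the work surface at z = 0. Lengths are in m, angles in rad, forces in N, time in s.
With the tool pointing down it reaches from about 0.425 to 0.925 m from the base axis. Payload 6.8 kg.
Tool frame: the origin (TCP) lies midway between the tips of the shut fingers; the grasp point (between the pads) lies bot.grip_point_offset behind it (bot.grip_point_offset is the distance from the TCP to the grasp point, in m); z points along the fingers, y is the line along which they close (so a half turn about z gives the same grasp; the last joint's range is limited). The gripper opens to 85 mm and grips with 20 to 120 N. Pads are 22 mm wide; open, the fingers measure 114 mm over their backs; the gripper's body (76 mm by 85 mm) begins 54 mm behind the grasp point. The pads swing forward as they close: fully open they stand 13 mm farther back than shut.
Start: joints at [-1.428, 0.477, 0.022, 1.555, -0.011, 1.109, -0.083], TCP at [0.168, 0.654, 0.231] pointing down, gripper open.
Joint ranges: [-2.96, 2.96], [-0.34, 2.1], [-1.41, 1.46], [0.24, 2.44], [-1.37, 4.51], [0.17, 1.92], [-2.96, 2.96]. Speed limits (rad/s): [2.39, 2.39, 3.14, 3.14, 3.14, 3.14, 3.14].

INTERFACE

Orientations are given as a unit quaternion [w, x, y, z].
In Python, from station import get_obs, cams, job, bot gives the robot as it stands.
- The arm moves only by the tool arm_command, never from a script. Its argument "rows" is a list that holds one entry, the list of rows, each a list of 5 numbers: the finger opening in mm, from 0 to 85.4, then the shift along the world's x, y, z in units of 60 mm (1.0 is 60 mm), then the turn about the world's z in units of 0.08 rad (1.0 is 0.08 rad). In form: [[[grip, x, y, z, turn], ...]]. A call has exactly 10 rows; each row shifts and turns the commanded pose from where the row before left it; what a row does not reach is not made up. A row lasts 1/8 s, in which the tool goes at most 62.5 mm and 10.7 degrees, less where a joint would pass 70% of its speed; a pose out of reach is approached as far as the arm can. A call with a number of a shift or a turn outside -1 to 1 is refused whole. A call with a gripper value outside its range is refused whole. The fingers move at their own pace and stop on an object; "newtons" is the grip in N (left out, the last holds). Time passes only in rows, so rows that do not move let the fingers close, or fill a call up. It gives the time, the measured TCP pose, the force, the opening and the grip force at its end, in the units of the state.
- get_obs(): the state, without advancing time (a new reading comes with each control period).
- cams.read_camera(name): name is "scene" or "top" or "wrist"; returns the picture (400x640x3 uint8, red, green, blue); there is no depth.
- cams.camera_params(name): a dict with "K" (3x3 intrinsics, pixels), "extrinsics" (4x4, takes a point from camera to world coordinates). Camera axes: x right, y down, z forward; pixel columns grow to the right and rows downward; lengths in m; the calibration is good to about 2 mm. A picture is of the moment at which its call begins: read the wrist's pose just before it. camera_params takes no time and is no camera call; for the wrist camera it gives the pose at the moment of the call.
- job.hand_in(): hands the job in; it is judged then, once.
The state is a dict: "t": time; "q": joint angles; "joint_vel": joint speeds; "joint_torque": joint torques, N m; "eef_pos": TCP position; "tool_rot": TCP orientation; "contact_force": force on the tool from outside, world axes, zero at the start; "torque": the same for the moment, N m; "gripper_width": opening from 0.0 (shut) to 1.0 (fully open); "grasp_force": force on a finger pad.
Only numpy, scipy, OpenCV 4.12 (cv2) and the standard library are available. Lean on these libraries where they do the work, as an engineer would, in place of code of your own. Each camera call takes 0.05 s, during which the arm holds its last target. There are 200 camera calls.

## Working session

There is one attempt and no reset: what is moved stays moved. The work goes in short steps, Python scripts to look and compute and a tool call to move; the robot and the scene stay as the last step left them, time stands still between calls to the robot, and variables do not carry over. Pictures are saved under pics/ and viewed, at most 10 in all, crops included, and the job is handed in when it is done.

Besides the shell and the picture viewer there is one more tool, called after "Call:" by a JSON object that holds its "method" and its "body". arm_command: Moves the arm, as the interface text tells. Its arguments: {"type":"object","properties":{"rows":{"type":"array"},"newtons":{"type":"number"}},"required":["rows"]}

```bash
ls; mkdir -p pics; python3 - <<'E'
from station import get_obs,cams,job,bot
import cv2
o=get_obs();print({k:o[k] for k in('t','eef_pos','tool_rot','gripper_width','contact_force')},bot.grip_point_offset)
for n in('scene','top'):
    im=cams.read_camera(n);cv2.imwrite(f'pics/{n}0.png',im[:,:,::-1]);p=cams.camera_params(n);print(n,p['K'],p['extrinsics'])
E
```

```text
pics
{'t': 0.0, 'eef_pos': array([0.16739509, 0.65330207, 0.23033933]), 'tool_rot': array([-6.11686806e-05,  1.25079901e-01,  9.92146260e-01, -9.02204695e-04]), 'gripper_width': 1.0021310570634334, 'contact_force': array([0.79988909, 0.70663073, 0.75775288])} 0.0187
scene [[385.88046232   0.         321.88045901]
 [  0.         385.88046232 197.57329508]
 [  0.           0.           1.        ]] [[-0.50120903  0.64097286 -0.58132891  1.18310009]
 [ 0.86532528  0.37226032 -0.3356105   0.41044332]
 [ 0.00128846 -0.67124962 -0.74123025  0.99319844]
 [ 0.          0.          0.          1.        ]]
top [[464.29099874   0.         320.20841977]
 [  0.         464.29099874 195.39329327]
 [  0.           0.           1.        ]] [[ 0.01775838 -0.99004989  0.13959176  0.32186329]
 [-0.99982012 -0.01665395  0.00907605 -0.01605518]
 [-0.00666099 -0.13972783 -0.99016754  1.49865383]
 [ 0.          0.          0.          1.        ]]
```

View pics/top0.png

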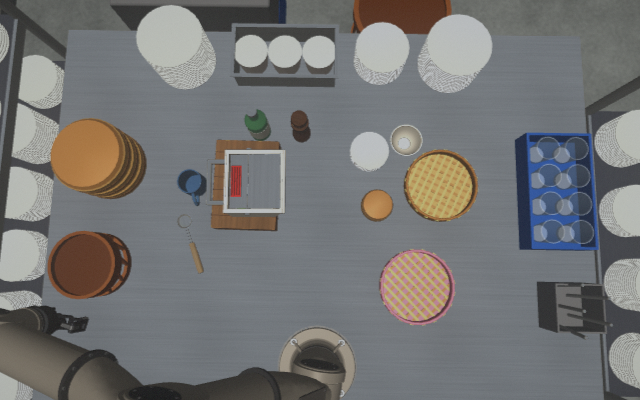

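View pics/scene0.png

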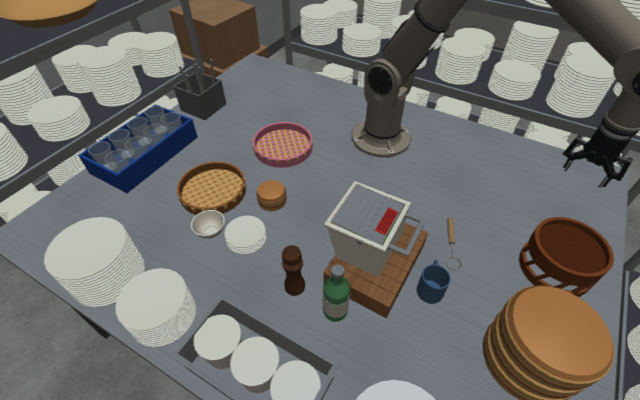

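The top view has +x up and +y to the left. The tub is at (255,181), with its red pad and bar on the +y side, so it pours toward −y. There are two tray-shaped things: brown at (441,185) and pink at (417,286). The brown bamboo one fits and the pink one is excluded. The other round things are the steamer (377,205), saucers (369,151), bowl (405,140) and mill (300,122). I'll confirm the tray in a crop and measure.

```bash
cat > h.py <<'E'
import numpy as np,cv2
from station import get_obs,cams,job,bot
def ray(n,uv,z,P=None):
    P=P or cams.camera_params(n);E=P['extrinsics'];uv=np.atleast_2d(np.array(uv,float))
    d=np.c_[uv,np.ones(len(uv))]@np.linalg.inv(P['K']).T@E[:3,:3].T
    return E[:3,3]+d*((z-E[2,3])/d[:,2])[:,None]
def biggest(m):
    c,_=cv2.findContours(m.astype(np.uint8),cv2.RETR_EXTERNAL,cv2.CHAIN_APPROX_NONE)
    return max(c,key=cv2.contourArea)[:,0]
def yaw(o):
    w,x,y,z=o['tool_rot'];return np.arctan2(1-2*(x*x+z*z),2*(x*y-w*z)) # heading of tool y
E
python3 - <<'E'
from h import *
im=cv2.imread('pics/top0.png')
a=cv2.resize(im[120:250,170:300],None,fx=4,fy=4,interpolation=cv2.INTER_CUBIC)
b=cv2.resize(im[120:250,360:490],None,fx=2,fy=2,interpolation=cv2.INTER_CUBIC)
b2=cv2.resize(im[225:355,360:490],None,fx=2,fy=2,interpolation=cv2.INTER_CUBIC)
cv2.imwrite('pics/crop1.png',np.hstack([a,np.vstack([b,b2])]))
hsv=cv2.cvtColor(im,cv2.COLOR_BGR2HSV)
print(hsv[185,441],hsv[185,408],hsv[152,255],hsv[181,236],hsv[205,377],hsv[183,290],hsv[225,255],hsv[151,369])
# tray
m=np.zeros(im.shape[:2],bool);m[140:230,397:485]=True
m&=(hsv[...,1]>90)
c=biggest(m);p=ray('top',c,.04)[:,:2];
(cx,cy),r=cv2.minEnclosingCircle(p.astype(np.float32));print('tray',cx,cy,r,'mean bbox',p.min(0),p.max(0),(p.min(0)+p.max(0))/2)
for n,uv,z in(('steamer',(377,205),.067),('saucers',(369,151),.044),('bowl',(406,139),.05),('mill top',(300,116),.187),('bottle',(254,116),.21)):print(n,ray('top',uv,z)[0])
m=np.zeros(im.shape[:2],bool);m[140:225,215:295]=True
m&=(hsv[...,1]<50)&(hsv[...,2]>170)
c=biggest(m);print(cv2.minAreaRect(c));p=ray('top',c,.2)[:,:2].astype(np.float32);R=cv2.minAreaRect(p);print('rim',R,cv2.boxPoints(R))
m=(hsv[...,1]>130)&(hsv[...,2]>90)&((hsv[...,0]<6)|(hsv[...,0]>174));m[:,:220]=0;m[:,250:]=0;m[:150]=0;m[215:]=0
p=ray('top',biggest(m),.201)[:,:2].astype(np.float32);print('pad',cv2.minAreaRect(p))
E
```

```text
[ 21 120 185] [ 21 114 165] [105   5 191] [  1 159 136] [ 16 132 186] [103  18 128] [ 14 115 113] [105   8 195]
tray 0.5672897696495056 -0.384025514125824 0.11767208576202393 mean bbox [ 0.45545074 -0.50014471] [ 0.68154125 -0.26836746] [ 0.568496   -0.38425608]
steamer [ 0.49656271 -0.17964385  0.067     ]
saucers [ 0.67324221 -0.15653577  0.044     ]
bowl [ 0.71304509 -0.27421242  0.05      ]
mill top [0.74023655 0.05922543 0.187     ]
bottle [0.7308326  0.19019277 0.21      ]
((253.5, 181.0), (62.0, 61.0), 90.0)
rim ((0.543859601020813, 0.18492773175239563), (0.1786969155073166, 0.17056329548358917), 0.9251163601875305) [[0.45314586 0.26875567]
 [0.45589972 0.09821461]
 [0.63457334 0.10109979]
 [0.6318195  0.27164084]]
pad ((0.542214035987854, 0.23703885078430176), (0.08691469579935074, 0.025641590356826782), 2.401973247528076)
```

View pics/crop1.png

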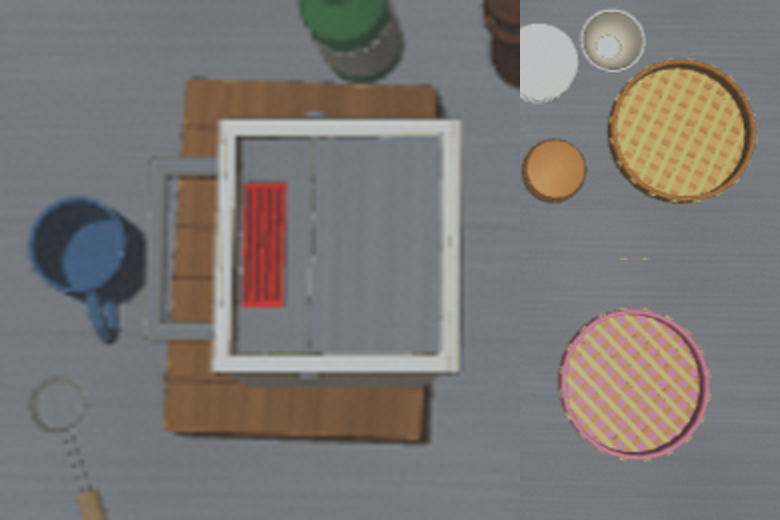

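The crop shows the brown latticed bamboo tray at (441,185), next to the steamer. The pink one sits below it and stays put. The tub pours to the right (−y), and its bar runs at crop x≈157 (image x≈209). Next I'll refine the tub's yaw and position.

```bash
python3 - <<'E'
from h import *
def corners(P,z,n): 
    w=ray(n,P,z)[:,:2]; return w
o=np.array([170,120]);f=lambda p:(np.array(p,float)+.5)/4-.5+o
R=corners(f([(219,120),(461,120),(459,372),(212,371)]),.2,'top');print('rim topcorners',R.round(4))
u=lambda a,b:np.degrees(np.arctan2(*(b-a)[::-1])).round(2)
print('rear edge',u(R[3],R[0]),'front',u(R[2],R[1]),'sides',u(R[1],R[0]),u(R[2],R[3]))
B=corners(f([(187,80),(437,87),(427,441),(165,433)]),.07,'top');print('block',B.round(4),u(B[3],B[0]),u(B[2],B[1]),u(B[1],B[0]),u(B[2],B[3]))
print(np.linalg.norm(B-np.roll(B,1,0),axis=1),B.mean(0))
print('bar',corners(f([(157,158),(152,338)]),.182,'top'))
im=cv2.imread('pics/scene0.png');cv2.imwrite('pics/crop2.png',cv2.resize(im[175:315,300:440],None,fx=4,fy=4,interpolation=cv2.INTER_CUBIC))
E
```

```text
rim topcorners [[0.6329 0.2731]
 [0.6357 0.0995]
 [0.4543 0.0957]
 [0.4521 0.2696]]
rear edge 1.11 front 1.18 sides 90.92 90.75
block [[0.696  0.3289]
 [0.6935 0.1308]
 [0.4139 0.13  ]
 [0.4165 0.3322]] -0.67 0.15 89.27 89.25
[0.27953097 0.19816572 0.279657   0.20218536] [0.55497928 0.23046456]
bar [[0.60827802 0.32080134]
 [0.47683918 0.31763643]]
```

View pics/crop2.png

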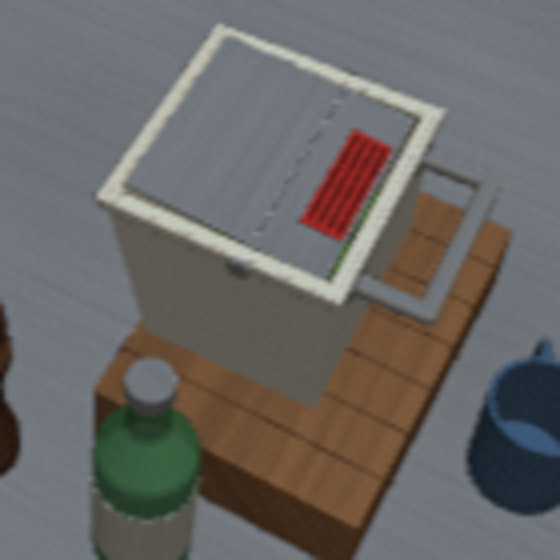

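Measurements:

| Item | Value |
|---|---|
| Tub origin | about (0.543, 0.205) |
| Tub rear direction | about 91° |
| Tub front edge | y ≈ 0.140 |
| Block front | y ≈ 0.131 |
| Bar | about (0.5415, 0.3195, 0.182) |
| Tray | (0.568, −0.384) |

The tray should go to about (0.547, 0.008). I'll start around to it now.

Call:
{"method": "arm_command", "body": {"rows": [[[30, 0.59, -0.39, 0.15, -0.67], [30, 0.59, -0.39, 0.15, -0.67], [30, 0.59, -0.39, 0.15, -0.67], [30, 0.59, -0.39, 0.15, -0.67], [30, 0.59, -0.39, 0.15, -0.67], [30, 0.59, -0.39, 0.15, -0.67], [30, 0.59, -0.39, 0.15, -0.67], [30, 0.59, -0.39, 0.15, -0.67], [30, 0.59, -0.39, 0.15, -0.67], [30, 0.59, -0.39, 0.15, -0.67]]], "newtons": 70}}

```text
t: 1.35
eef_pos: [0.5223, 0.419, 0.3211]
tool_rot: [-0.0, 0.384, 0.923, -0.0]
contact_force: [-0.4, 0.1, -0.4]
gripper_width: 0.352
grasp_force: 0.0
```

```bash
python3 - <<'E'
from h import *
o=get_obs();print(o['t'],o['eef_pos'],np.degrees(yaw(o)),o['q'].round(3),o['tool_rot'].round(3),o['contact_force'].round(2))
for P,z in (([(223,28),(443,110),(340,300),(100,195)],.2),):
    print(ray('scene',(np.array(P)+.5)/4-.5+[300,175],z).round(4))
print('bar',ray('scene',(np.array([(492,183),(430,312)])+.5)/4-.5+[300,175],.182).round(4))
E
```

```text
1.35 [0.52229872 0.41895597 0.32114551] 44.83031254636411 [-0.954  0.412  0.263  1.471 -0.109  1.274  0.103] [-0.     0.384  0.923 -0.   ] [-0.44  0.13 -0.35]
[[0.4589 0.1037 0.2   ]
 [0.4536 0.2698 0.2   ]
 [0.6333 0.2724 0.2   ]
 [0.6362 0.1031 0.2   ]]
bar [[0.4823 0.3193 0.182 ]
 [0.6008 0.3219 0.182 ]]
```

Call:
{"method": "arm_command", "body": {"rows": [[[30, -0.03, -0.95, 0, 0], [30, -0.03, -0.95, 0, 0], [30, -0.03, -0.95, 0, 0], [30, -0.03, -0.95, 0, 0], [30, -0.03, -0.95, 0, 0], [30, -0.04, -0.95, 0, 0], [30, -0.04, -0.95, 0, 0], [30, -0.04, -0.95, 0, 0], [30, -0.04, -0.95, 0, 0], [30, -0.04, -0.95, 0, 0]]]}}

```text
t: 2.6
eef_pos: [0.4999, -0.1518, 0.3212]
tool_rot: [-0.0, 0.383, 0.924, 0.0]
contact_force: [-0.4, -0.2, -0.3]
gripper_width: 0.348
grasp_force: 0.0
```

Call:
{"method": "arm_command", "body": {"rows": [[[30, -0.04, -0.9, -0.3, 0], [30, -0.04, -0.9, -0.3, 0], [30, -0.04, -0.9, -0.3, 0], [30, -0.04, -0.9, -0.3, 0], [30, -0.04, -0.9, -0.3, 0], [30, 0, -0.6, -0.5, 0], [30, 0, 0, -0.5, 0], [30, 0, 0, -0.5, 0], [30, 0, 0, 0, 0], [30, 0, 0, 0, 0]]]}}

```text
t: 3.85
eef_pos: [0.4889, -0.4565, 0.1423]
tool_rot: [0.0, 0.383, 0.924, -0.0]
contact_force: [-1.1, 0.4, 0.2]
gripper_width: 0.347
grasp_force: 0.0
```

```bash
python3 - <<'E'
from h import *
P=cams.camera_params('wrist');o=get_obs();im=cams.read_camera('wrist')[:,:,::-1]
print(o['t'],o['eef_pos'],np.degrees(yaw(o)),o['contact_force'].round(2))
cv2.imwrite('pics/w1.png',im)
E
```

```text
3.85 [ 0.48888199 -0.4565017   0.14233735] 44.92374300169017 [-1.1   0.36  0.23]
```

View pics/w1.png

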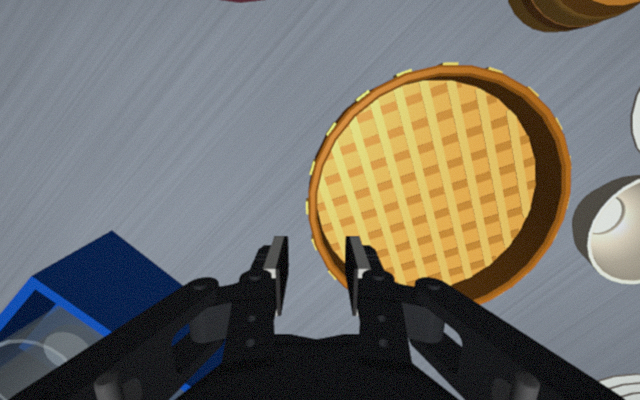

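The wrist view shows the tray hoop passing between the fingertips, near (318,255). I'll fit a circle to the rim points to locate it exactly.

```bash
python3 - <<'E'
from h import *
from scipy.optimize import least_squares
pts=[(309,195),(317,160),(335,124),(380,86),(440,68),(500,74),(542,105),(568,160)]
p=ray('wrist',pts,.04)[:,:2]
s=least_squares(lambda v:np.hypot(p[:,0]-v[0],p[:,1]-v[1])-v[2],[.568,-.384,.115]);print(s.x,s.fun.round(4))
s=least_squares(lambda v:np.hypot(p[:,0]-v[0],p[:,1]-v[1])-.115,[.568,-.384]);c=s.x;print(c, c-.111*np.array([1,1])/2**.5)
E
```

```text
[ 0.57015781 -0.38614618  0.113128  ] [-0.0004 -0.0004  0.0012  0.0002 -0.001   0.0005 -0.0004  0.0004]
[ 0.57217261 -0.38751904] [ 0.49368376 -0.4660079 ]
```

Call:
{"method": "arm_command", "body": {"rows": [[[30, 0.04, -0.13, -0.4, 0], [30, 0, 0, -0.5, 0], [30, 0, 0, -0.5, 0], [30, 0, 0, -0.4, 0], [30, 0, 0, -0.3, 0], [30, 0, 0, -0.03, 0], [0, 0, 0, 0, 0], [0, 0, 0, 0, 0], [0, 0, 0, 0, 0], [0, 0, 0, 0, 0]]], "newtons": 70}}

```text
t: 5.15
eef_pos: [0.4915, -0.4646, 0.0146]
tool_rot: [0.001, 0.383, 0.924, -0.0]
contact_force: [-0.5, -0.2, 6.0]
gripper_width: 0.077
grasp_force: 69.4
```

Call:
{"method": "arm_command", "body": {"rows": [[[0, 0, 0, 0.2, 0], [0, 0, 0, 0.4, 0], [0, 0, 0, 0.45, 0], [0, 0, 0, 0.45, 0], [0, -0.04, 0.3, 0.4, 0], [0, -0.04, 0.6, 0, 0], [0, -0.04, 0.7, 0, 0], [0, -0.04, 0.7, 0, 0], [0, -0.04, 0.7, 0, 0], [0, -0.04, 0.7, 0, 0]]]}}

```text
t: 6.4
eef_pos: [0.4764, -0.2407, 0.1288]
tool_rot: [0.0, 0.383, 0.924, 0.0]
contact_force: [0.6, 0.1, -2.5]
gripper_width: 0.077
grasp_force: 68.4
```

Call:
{"method": "arm_command", "body": {"rows": [[[0, -0.04, 0.7, 0, 0], [0, -0.04, 0.7, 0, 0], [0, -0.04, 0.6, 0, 0], [0, -0.02, 0.3, 0, 0], [0, 0, 0.15, 0, 0], [0, 0, 0, 0, 0], [0, 0, 0, 0, 0], [0, 0, 0, 0, 0], [0, 0, 0, 0, 0], [0, 0, 0, 0, 0]]]}}

```text
t: 7.65
eef_pos: [0.4681, -0.0952, 0.1275]
tool_rot: [-0.0, 0.384, 0.924, -0.0]
contact_force: [-1.3, 0.2, -2.9]
gripper_width: 0.08
grasp_force: 68.4
```

```bash
python3 - <<'E'
from h import *
P=cams.camera_params('wrist');o=get_obs();im=cams.read_camera('wrist')[:,:,::-1]
t=cams.read_camera('top')[:,:,::-1]
print(o['t'],o['eef_pos'],np.degrees(yaw(o)),o['gripper_width'],o['contact_force'].round(2))
cv2.imwrite('pics/w2.png',np.hstack([cv2.resize(im,(400,250)),cv2.resize(t[100:350,200:450],(250,250))]))
E
```

```text
7.65 [ 0.46806973 -0.09518532  0.12746757] 44.892813771744784 0.08028614610985017 [-1.35  0.21 -2.95]
```

View pics/w2.png

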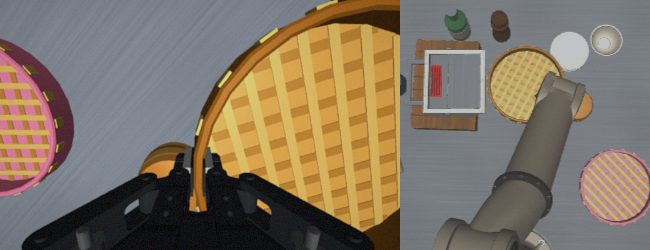

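The tray is held level just short of its place, clear of the steamer and saucers. I'll lower it, move it forward and set it down.

Call:
{"method": "arm_command", "body": {"rows": [[[0, 0, 0, -0.4, 0], [0, 0, 0, -0.45, 0], [0, 0, 0, -0.45, 0], [0, 0, 0.1, -0.3, 0], [0, 0, 0.2, -0.15, 0], [0, 0, 0.11, -0.06, 0], [0, 0, 0, -0.07, 0], [0, 0, 0, 0, 0], [30, 0, 0, 0, 0], [30, 0, 0, 0, 0]]]}}

```text
t: 9.0
eef_pos: [0.4686, -0.0706, 0.0152]
tool_rot: [0.001, 0.384, 0.923, 0.0]
contact_force: [-0.7, 0.0, -0.9]
gripper_width: 0.353
grasp_force: 0.0
```

Call:
{"method": "arm_command", "body": {"rows": [[[30, 0, 0, 0.2, 0], [30, 0, 0, 0.5, 0], [30, 0, 0, 0.9, 0], [0, 0, 0, 0.9, 0], [0, 0, 0.2, 0.9, 0], [0, 0, 0.5, 0.9, 0], [0, 0.1, 0.8, 0.4, 0.6], [0, 0.3, 0.8, 0, 1], [0, 0.3, 0.8, 0, 1], [0, 0.3, 0.8, 0, 1]]]}}

```text
t: 10.25
eef_pos: [0.5284, 0.1648, 0.2977]
tool_rot: [0.0, 0.246, 0.969, 0.0]
contact_force: [0.5, -0.4, -0.4]
gripper_width: -0.004
grasp_force: 0.0
```

```bash
python3 - <<'E'
from h import *
o=get_obs();t=cams.read_camera('top')[:,:,::-1]
print(o['t'],o['eef_pos'],np.degrees(yaw(o)),o['gripper_width'],o['contact_force'].round(2))
cv2.imwrite('pics/t2.png',cv2.resize(t[110:270,200:400],None,fx=4,fy=4-0.25))
E
```

```text
10.25 [0.52836788 0.1648052  0.29773663] 61.531114891078374 -0.004014519027211949 [ 0.53 -0.41 -0.39]
```

View pics/t2.png

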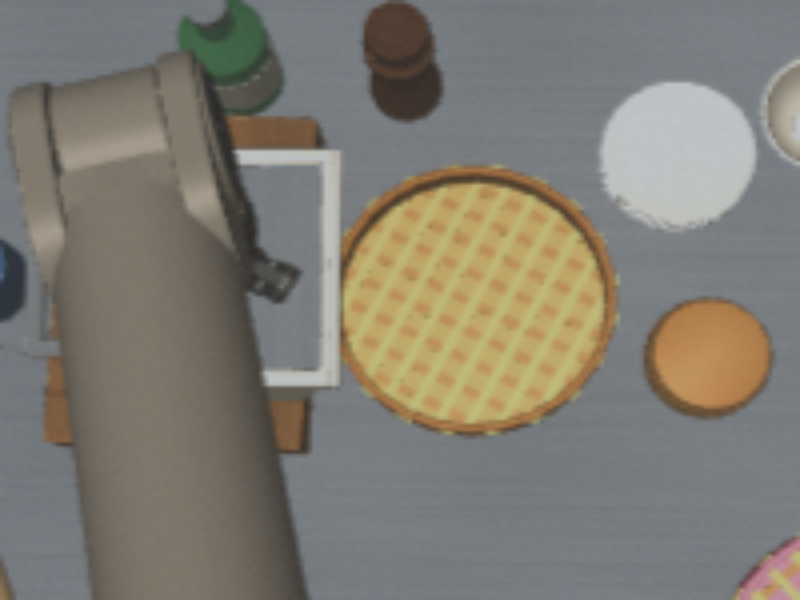

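```bash
python3 - <<'E'
from h import *
f=lambda p:np.array(p)/[4,3.75]+[200,110]
print(ray('top',[f((478,165)),f((475,434)),f((619,300))],.04).round(4))
E
```

```text
[[ 6.618e-01  2.000e-03  4.000e-02]
 [ 4.311e-01  2.000e-04  4.000e-02]
 [ 5.466e-01 -1.121e-01  4.000e-02]]
```

Call:
{"method": "arm_command", "body": {"rows": [[[0, 0.05, 0.25, 0, 0.8], [0, 0.05, 0.25, 0, 0.8], [0, 0.05, 0.25, 0, 0.8], [0, 0.05, 0.25, 0, 0.8], [0, 0.05, 0.2, 0, 0.8], [0, 0, 0, -0.3, 0.8], [0, 0, 0, -0.4, 0.8], [0, 0, 0, -0.4, 0.8], [0, 0, 0, -0.3, 0], [0, 0, 0, 0, 0]]]}}

```text
t: 11.55
eef_pos: [0.5423, 0.2351, 0.2119]
tool_rot: [-0.001, -0.006, 1.0, -0.001]
contact_force: [1.0, 0.1, 0.8]
gripper_width: 0.003
grasp_force: 0.0
```

Call:
{"method": "arm_command", "body": {"rows": [[[0, 0, 0.05, -0.1, 0], [0, 0, 0, -0.1, 0], [0, 0, 0, -0.06, 0], [0, 0, 0, -0.06, 0], [0, 0, 0, -0.06, 0], [0, 0, 0, -0.06, 0], [0, 0, 0, -0.06, 0], [0, 0, 0, 0, 0], [0, 0, 0, 0, 0], [0, 0, 0, 0, 0]]]}}

```text
t: 12.8
eef_pos: [0.5428, 0.2387, 0.1824]
tool_rot: [-0.0, -0.007, 1.0, -0.0]
contact_force: [-0.4, -0.1, -0.3]
gripper_width: 0.002
grasp_force: 0.0
```

```bash
python3 - <<'E'
from h import *
s=cams.read_camera('scene')[:,:,::-1];o=get_obs();w=cams.read_camera('wrist')[:,:,::-1]
print(o['eef_pos'],o['contact_force'])
cv2.imwrite('pics/s3.png',np.hstack([cv2.resize(s[140:290,290:450],None,fx=2.5,fy=2.5),cv2.resize(w,(390,375))]))
E
```

```text
[0.54282774 0.23865574 0.18247366] [ 0.78156233 -1.08283129 -0.16922962]
```

View pics/s3.png

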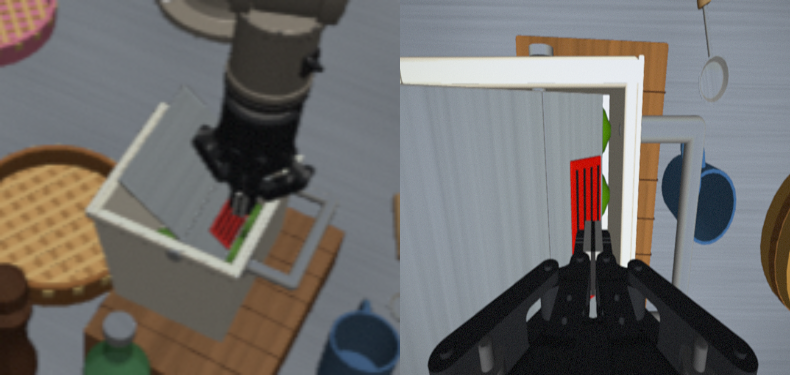

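The flap is about half open (~0.5 rad) and the red pad is tipping down under the fingertips, so I'll press further.

Call:
{"method": "arm_command", "body": {"rows": [[[0, 0, -0.03, -0.03, 0], [0, 0, -0.03, -0.03, 0], [0, 0, -0.03, -0.03, 0], [0, 0, -0.03, -0.03, 0], [0, 0, 0, -0.03, 0], [0, 0, 0, -0.03, 0], [0, 0, 0, -0.03, 0], [0, 0, 0, 0, 0], [0, 0, 0, 0, 0], [0, 0, 0, 0, 0]]]}}

```text
t: 14.15
eef_pos: [0.5448, 0.2332, 0.1726]
tool_rot: [0.002, -0.007, 1.0, 0.002]
contact_force: [-2.3, 6.0, 14.9]
gripper_width: -0.001
grasp_force: 6.4
```

```bash
python3 - <<'E'
from h import *
s=cams.read_camera('scene')[:,:,::-1];w=cams.read_camera('wrist')[:,:,::-1]
cv2.imwrite('pics/s4.png',np.hstack([cv2.resize(s[140:290,290:450],None,fx=2.5,fy=2.5),cv2.resize(w,(390,375))]))
E
```

```text
(no output)
```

View pics/s4.png

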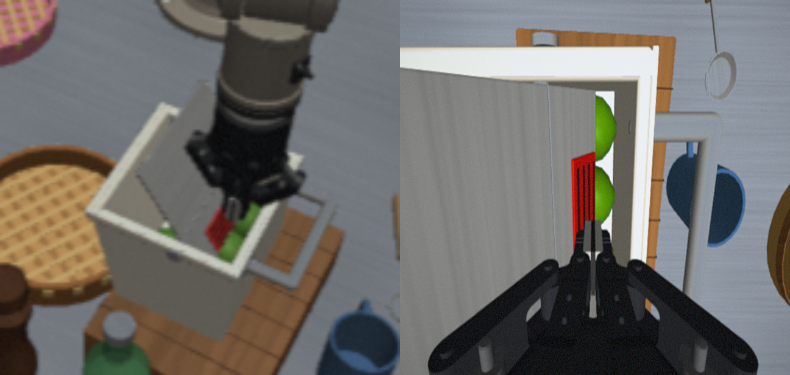

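The flap stands steeply open and the stop is felt (15 N up), with the limes visible behind the plate. Next I'll lift off and move over the bar.

Call:
{"method": "arm_command", "body": {"rows": [[[0, -0.05, 0, 0.3, 0], [0, 0, 0.05, 0.6, 0], [0, 0, 0.1, 0.6, 0], [40, 0, 0.4, 0, 0], [40, 0, 0.5, 0, 0], [40, 0, 0.4, 0, 0], [40, 0, 0, 0, 0], [40, 0, 0, 0, 0], [40, 0, 0, 0, 0], [40, 0, 0, 0, 0]]], "newtons": 80}}

```text
t: 15.5
eef_pos: [0.5404, 0.3175, 0.2602]
tool_rot: [0.0, -0.006, 1.0, -0.0]
contact_force: [0.0, 0.2, 1.1]
gripper_width: 0.467
grasp_force: 0.0
```

```bash
python3 - <<'E'
from h import *
o=get_obs();w=cams.read_camera('wrist')[:,:,::-1];P=cams.camera_params('wrist')
print(o['t'],o['eef_pos'],np.degrees(yaw(o)))
cv2.imwrite('pics/w5.png',w)
# where the bar, at z=.182 should appear
E=np.linalg.inv(P['extrinsics'])
def pr(p):
    q=P['K']@(E@np.r_[p,1])[:3];return (q[:2]/q[2]).round(1)
for dx in(-.05,0,.05):print(pr([.5415+dx,.320,.182]))
print(P['extrinsics'][:3,3])
# bar profile: rows of grey along image columns at several places
g=cv2.cvtColor(w,cv2.COLOR_BGR2GRAY)
for r in(60,90,120,150,180):print(r,g[r,200:480:6])
E
```

```text
15.5 [0.54038431 0.31752307 0.26023871] 90.67455035116184
[318.6 142.8]
[317.7 206.7]
[316.9 263.4]
[0.47040101 0.31795221 0.40363664]
60 [112 118 124 119 111 119 132 147 148 146 146 152 147 156 156 157 155 154
 153 156 155 157 154 157 156 157 153 159 161 160 162 158 159 159 155 160
 165 162 162 163 161 160 159 160 161 162 167]
90 [243 243 242 241 242 243 241 243 105 118 114 130 126 119 123 114 120 120
 120 130 123 128 117 154 154 155 152 159 159 159 156 162 166 160 161 160
 159 165 119 162 159 166 163 164 160 160 162]
120 [141 145 138 117 121 130 243 235 193  68 107 107 114 117 117 115 118 120
 116 122 123 131 117 158 155 159 157 160 161 156 160 164 161 164 164 164
 161 165 166 164 163 162 160 161 161 159 158]
150 [130  95  68 103 112 113 245 245 246 106 107 104 107 113 118 116 116 124
 114 162 158 145 144 160 161 159 157 161 162 110  98 104 160 162 164 158
 162 164 157 162 162 167 162 164 162 165 167]
180 [ 34  68  66  70 127 141 196 243 243 104 105 109 108 115 124 124 118 133
 117 163 163 146 161 159 157 159  44  50  91 109 112 111 118 114  83  51
  46 107 166 161 163 162 163 162 165 163 166]
```

The bar shows in the wrist image at columns 311–328, and I predicted 318, so it is within 1 mm. I'll descend and grip.

Call:
{"method": "arm_command", "body": {"rows": [[[40, 0.02, 0.05, -0.3, 0], [40, 0, 0, -0.4, 0], [40, 0, 0, -0.4, 0], [40, 0, 0, -0.3, 0], [40, 0, 0, -0.15, 0], [40, 0, 0, -0.04, 0], [40, 0, 0, 0, 0], [0, 0, 0, 0, 0], [0, 0, 0, 0, 0], [0, 0, 0, 0, 0]]], "newtons": 80}}

```text
t: 16.8
eef_pos: [0.5418, 0.3191, 0.1658]
tool_rot: [-0.0, -0.006, 1.0, -0.001]
contact_force: [-2.9, -5.6, 6.5]
gripper_width: 0.138
grasp_force: 78.1
```

```bash
python3 - <<'E'
from h import *
o=get_obs();print(o['t'],o['eef_pos'],np.degrees(yaw(o)),o['gripper_width'],o['contact_force'].round(2),o['torque'].round(2))
p0=np.array([.180,.112]);a0=np.arctan2(.112,.18);r=np.hypot(*p0)
th=np.radians([0,3,7,12,18,24,30,36,42,48,54,60,65,70,74,78,82,85,88,90,92,94])
P=r*np.c_[np.cos(a0+th),np.sin(a0+th)];d=np.diff(P,axis=0)/.06
for t,q,s in zip(np.degrees(th[1:]),P[1:]-P[0],d):print(round(t),q.round(4),'x %.3f y %.2f z %.2f'%(-.0175*s[0],s[0],s[1]))
E
```

```text
16.8 [0.54179495 0.31913042 0.16580611] 90.6618422831165 0.1383833025780501 [-2.92 -5.64  6.48] [-1.31  0.44  0.  ]
3 [-0.0061  0.0093] x 0.002 y -0.10 z 0.15
7 [-0.015   0.0211] x 0.003 y -0.15 z 0.20
12 [-0.0272  0.035 ] x 0.004 y -0.20 z 0.23
18 [-0.0434  0.0501] x 0.005 y -0.27 z 0.25
24 [-0.0611  0.0635] x 0.005 y -0.29 z 0.22
30 [-0.0801  0.075 ] x 0.006 y -0.32 z 0.19
36 [-0.1002  0.0844] x 0.006 y -0.33 z 0.16
42 [-0.1212  0.0917] x 0.006 y -0.35 z 0.12
48 [-0.1428  0.0967] x 0.006 y -0.36 z 0.08
54 [-0.1648  0.0995] x 0.006 y -0.37 z 0.05
60 [-0.187   0.0999] x 0.006 y -0.37 z 0.01
65 [-0.2054  0.0985] x 0.005 y -0.31 z -0.02
70 [-0.2237  0.0955] x 0.005 y -0.30 z -0.05
74 [-0.238   0.0919] x 0.004 y -0.24 z -0.06
78 [-0.2521  0.0874] x 0.004 y -0.23 z -0.08
82 [-0.2659  0.0818] x 0.004 y -0.23 z -0.09
85 [-0.2759  0.0771] x 0.003 y -0.17 z -0.08
88 [-0.2856  0.0718] x 0.003 y -0.16 z -0.09
90 [-0.292  0.068] x 0.002 y -0.11 z -0.06
92 [-0.2982  0.064 ] x 0.002 y -0.10 z -0.07
94 [-0.3043  0.0597] x 0.002 y -0.10 z -0.07
```

Call:
{"method": "arm_command", "body": {"rows": [[[0, 0, -0.1, 0.15, 0], [0, 0, -0.15, 0.2, 0], [0, 0, -0.2, 0.23, 0], [0, 0.01, -0.27, 0.25, 0], [0, 0, 0, 0, 0], [0, 0, 0, 0, 0], [0, 0.01, -0.29, 0.22, 0], [0, 0.01, -0.32, 0.19, 0], [0, 0, 0, 0, 0], [0, 0, 0, 0, 0]]], "newtons": 90}}

```text
t: 18.05
eef_pos: [0.5431, 0.2443, 0.241]
tool_rot: [0.001, -0.008, 1.0, 0.002]
contact_force: [-3.1, 5.2, 4.8]
gripper_width: 0.126
grasp_force: 88.0
```

```bash
python3 - <<'E'
from h import *
o=get_obs();print(o['t'],o['eef_pos']-[.5418,.3191,.1658],o['gripper_width'],o['grasp_force'],o['contact_force'].round(2),o['torque'].round(2))
E
```

```text
18.05 [ 0.00133348 -0.07476016  0.07515757] 0.1262981853903952 88.02719235420227 [-3.1   5.17  4.78] [0.78 0.8  0.01]
```

Call:
{"method": "arm_command", "body": {"rows": [[[0, 0.01, -0.33, 0.16, 0], [0, 0.01, -0.35, 0.12, 0], [0, 0, -0.36, 0.08, 0], [0, 0.01, -0.37, 0.05, 0], [0, 0, 0, 0, 0], [0, 0.01, -0.37, 0.01, 0], [0, 0, -0.31, -0.02, 0], [0, 0.01, -0.3, -0.05, 0], [0, 0, 0, 0, 0], [0, 0, 0, 0, 0]]]}}

```text
t: 19.3
eef_pos: [0.5469, 0.0937, 0.2625]
tool_rot: [0.001, -0.006, 1.0, -0.002]
contact_force: [-6.7, -10.1, 11.8]
gripper_width: 0.124
grasp_force: 100.0
```

```bash
python3 - <<'E'
from h import *
o=get_obs();print(o['t'],o['eef_pos']-[.5418,.3191,.1658],o['gripper_width'],o['grasp_force'],o['contact_force'].round(2),o['torque'].round(2))
E
```

```text
19.3 [ 0.00510957 -0.22535129  0.09667113] 0.12387002529374562 100.02900838851929 [ -6.73 -10.08  11.84] [-2.42  1.    0.69]
```

Call:
{"method": "arm_command", "body": {"rows": [[[0, -0.01, -0.24, -0.06, 0], [0, 0, -0.23, -0.08, 0], [0, -0.01, -0.23, -0.09, 0], [0, 0, -0.17, -0.08, 0], [0, 0, -0.16, -0.09, 0], [0, 0, -0.11, -0.06, 0], [0, 0, 0, 0, 0], [0, 0, 0, 0, 0], [0, 0, 0, 0, 0], [0, 0, 0, 0, 0]]]}}

```text
t: 20.55
eef_pos: [0.5442, 0.0248, 0.2337]
tool_rot: [-0.001, -0.005, 1.0, -0.003]
contact_force: [-5.8, -11.3, 7.0]
gripper_width: 0.128
grasp_force: 104.1
```

```bash
python3 - <<'E'
from h import *
o=get_obs();print(o['t'],o['eef_pos']-[.5418,.3191,.1658],o['gripper_width'],o['grasp_force'],o['contact_force'].round(2),o['torque'].round(2))
P={n:cams.read_camera(n)[:,:,::-1] for n in('scene','top')}
for n in P:
    cv2.imwrite(f'pics/{n}6.png',P[n]);h=cv2.cvtColor(P[n],cv2.COLOR_BGR2HSV)
    m=((h[...,0]>32)&(h[...,0]<55)&(h[...,1]>120)&(h[...,2]>60)).astype(np.uint8)
    k,_,s,c=cv2.connectedComponentsWithStats(m)
    for i in range(1,k):
        if s[i,4]>15:print(n,c[i].round(),s[i,4],ray(n,c[i],.031)[0].round(3))
E
```

```text
20.55 [ 0.00242563 -0.29429194  0.06788733] 0.1283980900430364 104.10109162330627 [ -5.78 -11.29   7.  ] [-2.15  1.51  0.38]
scene [290. 206.] 18 [ 0.512 -0.097  0.031]
scene [281. 216.] 21 [ 0.564 -0.097  0.031]
scene [287. 225.] 37 [ 0.586 -0.063  0.031]
scene [289. 237.] 189 [ 0.62  -0.03   0.031]
top [345. 182.] 92 [ 0.574 -0.08   0.031]
top [344. 197.] 94 [ 0.523 -0.079  0.031]
top [329. 215.] 55 [ 0.466 -0.031  0.031]
```

Four limes are already visible in the tray. I'll go a few degrees further and wait for the fifth.

Call:
{"method": "arm_command", "body": {"rows": [[[0, 0, -0.1, -0.07, 0], [0, 0, -0.1, -0.07, 0], [0, 0, -0.05, -0.035, 0], [0, 0, 0, 0, 0], [0, 0, 0, 0, 0], [0, 0, 0, 0, 0], [0, 0, 0, 0, 0], [0, 0, 0, 0, 0], [0, 0, 0, 0, 0], [0, 0, 0, 0, 0]]]}}

```text
t: 21.9
eef_pos: [0.545, 0.0095, 0.2227]
tool_rot: [0.0, -0.004, 1.0, -0.003]
contact_force: [-1.0, -10.9, -0.0]
gripper_width: 0.123
grasp_force: 105.7
```

```bash
cat > limes.py <<'E'
from h import *
o=get_obs();print(o['t'],o['eef_pos']-[.5418,.3191,.1658],o['gripper_width'],o['grasp_force'],o['contact_force'].round(2),o['torque'].round(2))
P={n:cams.read_camera(n)[:,:,::-1] for n in('scene','top')}
for n in P:
    cv2.imwrite(f'pics/{n}_{int(o["t"])}.png',P[n]);h=cv2.cvtColor(P[n],cv2.COLOR_BGR2HSV)
    m=((h[...,0]>32)&(h[...,0]<55)&(h[...,1]>120)&(h[...,2]>60)).astype(np.uint8)
    k,_,s,c=cv2.connectedComponentsWithStats(m)
    for i in range(1,k):
        if s[i,4]>15:print(n,c[i].round(),s[i,4],ray(n,c[i],.031)[0].round(3))
E
python3 limes.py
```

```text
21.9 [ 0.00324326 -0.30955943  0.0568667 ] 0.1227673055349552 105.73714256286621 [ -1.03 -10.89  -0.  ] [-2.55  0.35 -0.83]
scene [286. 213.] 95 [ 0.545 -0.093  0.031]
scene [289. 235.] 179 [ 0.616 -0.035  0.031]
top [344. 181.] 98 [ 0.576 -0.08   0.031]
top [344. 198.] 99 [ 0.523 -0.079  0.031]
top [333. 215.] 32 [ 0.466 -0.045  0.031]
```

Now rocking back along the same arc.

Call:
{"method": "arm_command", "body": {"rows": [[[0, 0, 0.05, 0.035, 0], [0, 0, 0.1, 0.07, 0], [0, 0, 0.1, 0.07, 0], [0, 0, 0.11, 0.06, 0], [0, 0, 0.16, 0.09, 0], [0, 0, 0.17, 0.08, 0], [0, 0.01, 0.23, 0.09, 0], [0, 0, 0.23, 0.08, 0], [0, 0.01, 0.24, 0.06, 0], [0, 0, 0, 0, 0]]]}}

```text
t: 23.25
eef_pos: [0.5429, 0.0943, 0.2619]
tool_rot: [-0.004, -0.006, 1.0, -0.002]
contact_force: [-19.9, -12.4, 21.1]
gripper_width: 0.124
grasp_force: 102.5
```

```bash
python3 limes.py
```

```text
23.25 [ 0.00105444 -0.22477644  0.09614032] 0.12439948073107672 102.53771781921387 [-19.93 -12.41  21.05] [-2.97  4.34 -0.04]
scene [287. 228.] 353 [ 0.594 -0.056  0.031]
scene [300. 223.] 43 [ 0.559 -0.031  0.031]
top [343. 181.] 145 [ 0.575 -0.074  0.031]
top [343. 197.] 153 [ 0.524 -0.075  0.031]
top [334. 212.] 109 [ 0.475 -0.047  0.031]
```

Call:
{"method": "arm_command", "body": {"rows": [[[0, -0.05, 0, 0, 0], [0, -0.02, 0.3, 0.05, 0], [0, 0, 0.31, 0.02, 0], [0, 0, 0, 0, 0], [0, 0, 0, 0, 0], [0, 0, 0.37, -0.01, 0], [0, -0.01, 0.37, -0.05, 0], [0, 0, 0, 0, 0], [0, 0, 0, 0, 0], [0, 0, 0, 0, 0]]]}}

```text
t: 24.6
eef_pos: [0.5425, 0.1799, 0.2621]
tool_rot: [0.001, -0.007, 1.0, 0.001]
contact_force: [-3.4, 1.3, 12.5]
gripper_width: 0.122
grasp_force: 106.4
```

```bash
python3 limes.py
```

```text
24.6 [ 0.00070339 -0.13920771  0.09632894] 0.12165049261946252 106.37800097465515 [-3.43  1.31 12.49] [ 0.28  0.85 -0.94]
scene [289. 222.] 499 [ 0.573 -0.062  0.031]
scene [300. 223.] 38 [ 0.556 -0.032  0.031]
top [331. 168.] 166 [ 0.618 -0.034  0.031]
top [343. 181.] 151 [ 0.575 -0.074  0.031]
top [325. 186.] 136 [ 0.561 -0.017  0.031]
top [343. 197.] 157 [ 0.524 -0.074  0.031]
top [333. 211.] 171 [ 0.48  -0.043  0.031]
```

All five limes are in the tray. I'll continue back, slowing toward the seat.

Call:
{"method": "arm_command", "body": {"rows": [[[0, 0, 0.36, -0.08, 0], [0, 0, 0.35, -0.12, 0], [0, 0, 0.33, -0.16, 0], [0, 0, 0.32, -0.19, 0], [0, -0.01, 0.29, -0.22, 0], [0, 0, 0.27, -0.25, 0], [0, 0, 0.1, -0.12, 0], [0, 0, 0, 0, 0], [0, 0, 0, 0, 0], [0, 0, 0, 0, 0]]]}}

```text
t: 25.95
eef_pos: [0.541, 0.2994, 0.1927]
tool_rot: [0.0, -0.006, 1.0, -0.0]
contact_force: [7.5, -1.9, -9.7]
gripper_width: 0.126
grasp_force: 115.0
```

Call:
{"method": "arm_command", "body": {"rows": [[[0, 0, 0.1, -0.11, 0], [0, 0, 0.08, -0.1, 0], [0, 0, 0.07, -0.1, 0], [0, 0, 0.05, -0.07, 0], [0, 0, 0.03, -0.05, 0], [0, 0, 0.02, -0.03, 0], [0, 0, 0, 0, 0], [0, 0, 0, 0, 0], [0, 0, 0, 0, 0], [0, 0, 0, 0, 0]]]}}

```text
t: 27.2
eef_pos: [0.54, 0.3214, 0.1645]
tool_rot: [-0.001, -0.007, 1.0, -0.0]
contact_force: [-5.7, -2.1, -3.9]
gripper_width: 0.125
grasp_force: 115.4
```

```bash
python3 limes.py
```

```text
27.2 [-0.00178833  0.00230349 -0.00125388] 0.12470078335063747 115.40069103240967 [-5.66 -2.1  -3.92] [-1.37  1.17 -0.61]
scene [294. 218.] 680 [ 0.549 -0.058  0.031]
scene [305. 225.] 173 [ 0.557 -0.013  0.031]
top [331. 168.] 165 [ 0.618 -0.034  0.031]
top [343. 182.] 155 [ 0.575 -0.074  0.031]
top [323. 186.] 175 [ 0.56  -0.012  0.031]
top [343. 197.] 162 [ 0.524 -0.074  0.031]
top [333. 211.] 174 [ 0.481 -0.043  0.031]
```

Call:
{"method": "arm_command", "body": {"rows": [[[0, 0, 0, -0.02, 0], [0, 0, 0, -0.02, 0], [0, 0, 0, 0, 0], [0, 0, 0, 0, 0], [0, 0, 0, 0, 0], [0, 0, 0, 0, 0], [0, 0, 0, 0, 0], [0, 0, 0, 0, 0], [0, 0, 0, 0, 0], [0, 0, 0, 0, 0]]], "newtons": 60}}

```text
t: 28.55
eef_pos: [0.5404, 0.3234, 0.1631]
tool_rot: [0.0, -0.008, 1.0, 0.001]
contact_force: [-5.7, -1.5, -1.5]
gripper_width: 0.126
grasp_force: 111.9
```

```bash
python3 - <<'E'
from h import *
o=get_obs();print(o['t'],o['eef_pos'],o['gripper_width'],o['grasp_force'],o['contact_force'].round(2),o['torque'].round(2))
t=cams.read_camera('scene')[:,:,::-1];a=cv2.imread('pics/scene0.png')
cv2.imwrite('pics/sc9.png',t)
# rim side corner, base corner shift between pictures by template match
for n,(x,y) in dict(frontrim=(325,223),baserear=(379,275),basefront=(335,257)).items():
    T=a[y-9:y+10,x-9:x+10];S=t[y-16:y+17,x-16:x+17];r=cv2.matchTemplate(S,T,cv2.TM_CCOEFF_NORMED);_,v,_,l=cv2.minMaxLoc(r);print(n,l[0]-7,l[1]-7,round(v,2))
E
```

```text
28.55 [0.54041151 0.32340941 0.16313691] 0.126496057793968 111.8867576122284 [-5.72 -1.5  -1.49] [0.27 1.32 0.15]
frontrim 1 0 0.71
baserear 0 0 0.95
basefront -7 -7 0.45
```

Call:
{"method": "arm_command", "body": {"rows": [[[0, 0, 0, -0.02, 0], [0, 0, 0, -0.02, 0], [0, 0, 0, 0, 0], [0, 0, 0, 0, 0], [0, 0, 0, 0, 0], [0, 0, 0, 0, 0], [0, 0, 0, 0, 0], [0, 0, 0, 0, 0], [0, 0, 0, 0, 0], [0, 0, 0, 0, 0]]], "newtons": 30}}

```text
t: 29.85
eef_pos: [0.5405, 0.3236, 0.163]
tool_rot: [0.0, -0.008, 1.0, 0.002]
contact_force: [-11.9, -3.9, 13.8]
gripper_width: 0.128
grasp_force: 113.6
```

Seated: downward motion has stopped and the force is rising. I'll unload slightly, release and rise clear.

Call:
{"method": "arm_command", "body": {"rows": [[[0, 0.03, 0, 0.03, 0], [20, 0, 0, 0, 0], [40, 0, 0, 0, 0], [40, 0, 0, 0, 0], [40, 0, 0, 0, 0], [40, 0, -0.05, 0.3, 0], [40, 0, 0, 0.5, 0], [40, 0, 0, 0.8, 0], [40, 0, 0, 0.9, 0], [40, 0, 0, 0.9, 0]]]}}

```text
t: 31.1
eef_pos: [0.5426, 0.3178, 0.3689]
tool_rot: [0.001, -0.006, 1.0, 0.0]
contact_force: [1.8, 1.0, -0.6]
gripper_width: 0.466
grasp_force: 0.0
```

Call:
{"method": "arm_command", "body": {"rows": [[[40, 0, 0.9, 0, 0], [40, 0, 0.9, 0, 0], [40, 0, 0.9, 0, 0], [40, -0.3, 0.8, 0, 0], [40, -0.5, 0.5, 0, 0], [40, -0.5, 0.5, 0, 0], [40, -0.5, 0.5, 0, 0], [40, 0, 0, 0, 0], [40, 0, 0, 0, 0], [40, 0, 0, 0, 0]]]}}

```text
t: 32.35
eef_pos: [0.4361, 0.6171, 0.3665]
tool_rot: [0.001, -0.005, 1.0, 0.0]
contact_force: [0.1, 0.7, -0.2]
gripper_width: 0.464
grasp_force: 0.0
```

```bash
python3 limes.py; python3 - <<'E'
from h import *
a0=cv2.imread('pics/top0.png');s0=cv2.imread('pics/scene0.png');import glob,os
f=sorted(glob.glob('pics/top_*.png'),key=os.path.getmtime)[-1];a=cv2.imread(f);s=cv2.imread(f.replace('top','scene'))
def sh(A,B,x,y,h=9,m=7):
    T=cv2.resize(A[y-h:y+h+1,x-h:x+h+1],None,fx=4,fy=4,interpolation=3);S=cv2.resize(B[y-h-m:y+h+m+1,x-h-m:x+h+m+1],None,fx=4,fy=4,interpolation=3)
    _,v,_,l=cv2.minMaxLoc(cv2.matchTemplate(S,T,cv2.TM_CCOEFF_NORMED));return l[0]/4-m,l[1]/4-m,round(v,2)
for n,p in dict(rimRF=(284,151),rimRB=(284,211),rimL=(224,211),rimLt=(225,151),bar=(208,204),mug=(190,182),bottle=(256,120),mill=(300,120),saucer=(369,151),steamer=(377,205),bowl=(406,139),ladle=(186,221),pink=(417,286)).items():print(n,sh(a0,a,*p))
print('scene base',sh(s0,s,379,275),sh(s0,s,385,249))
cv2.imwrite('pics/fin.png',np.hstack([cv2.resize(a[100:280,170:410],None,fx=1.65,fy=1.65),cv2.resize(s[130:310,250:450],(396,297))]))
E
```

```text
32.35 [-0.10566494  0.29800452  0.20071343] 0.46354804360048213 0.0 [ 0.13  0.7  -0.2 ] [ 0.04 -0.01  0.01]
scene [294. 218.] 665 [ 0.549 -0.058  0.031]
scene [305. 225.] 169 [ 0.557 -0.013  0.031]
top [331. 168.] 166 [ 0.618 -0.034  0.031]
top [343. 182.] 152 [ 0.575 -0.074  0.031]
top [323. 186.] 175 [ 0.56  -0.012  0.031]
top [343. 197.] 156 [ 0.524 -0.074  0.031]
top [333. 211.] 175 [ 0.481 -0.043  0.031]
rimRF (-1.0, 0.0, 0.92)
rimRB (-3.0, 0.0, 0.78)
rimL (-2.0, -1.0, 0.93)
rimLt (-1.0, -1.0, 0.91)
bar (0.0, -1.0, 0.85)
mug (0.0, 0.0, 1.0)
bottle (0.0, 0.0, 1.0)
mill (0.0, 0.0, 1.0)
saucer (-1.0, 5.0, 0.44)
steamer (0.0, 0.0, 0.96)
bowl (0.0, 0.0, 1.0)
ladle (0.0, 0.0, 0.98)
pink (0.0, 0.0, 1.0)
scene base (0.0, 0.0, 0.94) (0.0, 1.0, 0.86)
```

View pics/fin.png

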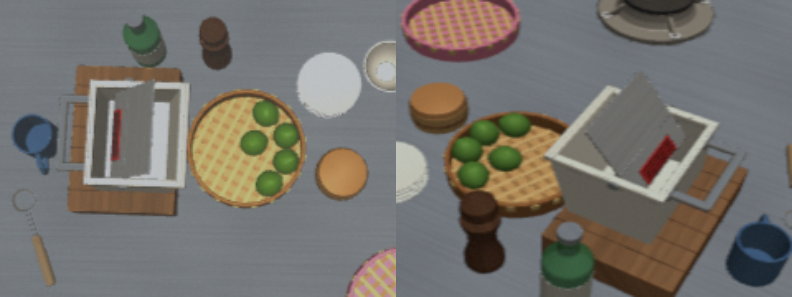

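The picture shows all five limes in the tray (crop px 254–287, 113–183) and the tub upright within about 4 mm of where it stood. The lid is wide open and the bystanders haven't moved. The saucer match was weak (0.44, plain white), but the stack looks in place. Handing in.

```bash
python3 -c "
from station import job
print(job.hand_in())"
```

```text
the job is handed in; nothing more can be done
None
```

I handed the job in at about 32 s: all five limes are in the bamboo tray in front of the block, the lid is wide open, the tub is back upright within about 4 mm and 1–2° of where it stood, and the other things look unmoved.

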